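# Dock a curing-light battery in its charger by feel

## Task

Lift the curing-light battery out of its rest block and dock it in the charger: lower its steel pin into the round well, sweep the pin's tip gently over the dark sprung plate at the bottom in a widening spiral until it drops into the hidden blind socket, then push it fully home and let go, leaving it standing upright in the charger. Be gentle: never press on the charger with more than 20 N. Leave the bottle, the pot and the computer mouse alone.

Things in the scene. Friction and masses are not known exactly. Their poses are not given: they have to be found in the camera images.
- battery_center (a point): Loose curing-light battery, about 0.13 kg: white box 34 (x) x 24 (y) x 65 mm tall, black mark on top; below it, centred, a steel pin 10 mm thick, 36 mm long. Starts upright in the rest block, its box on the block, its pin in the hole. This point: on the axis, 68 mm above the pin's tip, mid box (32 mm to the box's bottom, 33 to its top). z up. Gripped across the 24 mm sides, along its y.
- battery_tip (a point): Centre of the flat end of the battery's pin (foot with a 1.5 mm chamfer), 68 mm below battery_center; same axes.
- rest: Rest block, fixed, grey, 80 x 80 x 40 mm tall, with one 16 mm hole straight through its middle in which the battery's pin hangs with play. Origin: centre of its underside, on the work surface, z up.
- charger: Charger, fixed, grey housing 110 x 110 x 40 mm tall, with a round well, 40 mm wide and open at the top, in its middle. The well's floor is a flat black sprung plate; it gives way straight down under load: about 2.5 N to start it, then 1 N per mm, to a hard stop 5 mm down. Origin: centre of the housing's underside, z up.
- well (a point): Centre of the well's floor (the plate's top at rest), 16 mm below the charger's top. One blind vertical socket in the plate, 11 mm wide, 14 mm deep, is centred 3 to 8 mm from here in any direction: new each run, not measured. Pin over it: the plate springs up round the pin, the load goes. Home: the pin's tip is 14 mm below here (19 if pressed), the battery's box 6 mm above the charger.
- bottle: Bystander: white plastic bottle, 60 mm in diameter, 170 mm tall, loose, upright. Origin: centre of its underside.
- pot: Bystander: white ceramic cup, 72 mm in diameter, 80 mm tall, loose. Origin: centre of its underside.
- mouse: Bystander: black computer mouse, 100 x 60 x 24 mm, loose. Origin: centre of its underside.
Things that resemble listed ones, but are neither listed nor needed, are in the scene too. Leave any blue or yellow look-alike of the charger alone.

How it is judged (in metres and radians):
On the way, in this order (a step that is already met when the one before it is completed fails the run):
1. the battery is lifted clear out of the rest block (z of battery_tip in the frame of rest above 0.045 m and contact force between battery and the fingers above 1 N), for 0.1 s.
2. held by the gripper, the pin touches the plate at the bottom of the well (horizontal distance between battery_tip and well below 0.017 m and z of battery_tip in the frame of well below 0.003 m and contact force between battery and charger above 0.5 N and contact force between battery and the fingers above 1 N), for 0.1 s.
At the end, for the whole second after the job is handed in: The battery stands released and still in the charger, upright within 7 degrees, its pin in the socket with its tip at least 11.5 mm below the level of the well's floor (fully home is 14 mm) and within 11 mm of the well's centre (z of battery_tip in the frame of well below -0.0115 m and horizontal distance between battery_tip and well below 0.011 m and angle between battery_tip's own z axis and vertical below 0.13 rad and contact force between battery and the fingers below 0.1 N and linear speed of battery below 0.02 m/s); the robot touches nothing.
It fails at once if the battery, arm or fingers press on the charger with more than 20 N (contact force between any of battery, the arm, the fingers and charger above 20 N).
It fails at once if the bottle, the pot or the mouse is moved more than 15 mm (distance of any of bottle, pot, mouse from where it was at the start of the episode above 0.015 m).
It also fails if it takes over 58 s, if anything falls off the work surface, if the arm or the gripper's body presses on something with over 40 N, if the wrist force passes 120 N, or if a joint passes its speed limit or range.

## Robot

A 7-joint arm with a two-finger parallel gripper is mounted at the origin on the work surface. World frame = base frame: x ahead of the robot, y to its left, z up, the work surface at z = 0. Lengths are in mm, angles in rad, forces in N, time in s.
With the tool pointing down it reaches from about 425 to 800 mm from the base axis. Payload 8.3 kg.
Tool frame: the origin (TCP) lies between the finger pads; the fingertips stand tip_extent ahead of it and the grasp point (between the pads) lies 5 mm behind it (tip_extent is the distance from the TCP to the fingertips, in mm); z points along the fingers, y is the line along which they close (so a half turn about z gives the same grasp; the last joint's range is limited). The gripper opens to 85 mm and grips with 20 to 120 N. Pads are 22 mm wide; open, the fingers measure 114 mm over their backs; the gripper's body (76 mm by 85 mm) begins 54 mm behind the grasp point. The pads swing forward as they close: fully open they stand 13 mm farther back than shut.
Start: joints at [1.25, 0.383, 0.016, 1.37, -0.006, 1.388, -0.046], TCP at [159.384, -604.318, 245.279] pointing down, gripper open.
Joint ranges: [-2.95, 2.95], [-0.25, 2.06], [-1.52, 1.56], [0.18, 2.33], [-1.44, 4.58], [0.02, 2.06], [-3.01, 3.01]. Speed limits (rad/s): [2.39, 2.39, 3.01, 3.01, 3.14, 3.14, 3.14].

## Interface

Orientations are given as a rotation vector (axis times angle).
In Python, from rig import * gives the robot as it stands.
- The arm moves only by the tool play_rows, never from a script. Its argument "targets" is a list of rows, each an object with "travel": the shift along the world's x, y, z in m, a list of three; "yaw": the turn about the world's z in rad; "fingers": the opening, from 0 (shut) to 1 (fully open). A call has 1 to 12 rows; each row shifts and turns the commanded pose from where the row before left it; what a row does not reach is not made up. A row lasts 1/10 s, in which the tool goes at most 50 mm and 8.59 degrees, less where a joint would pass 70% of its speed; a pose out of reach is approached as far as the arm can. A call is refused whole if a number of a shift passes 0.05 or a number of a turn 0.15, either way. A call with a gripper value outside its range is refused whole. The fingers move at their own pace and stop on an object; "newtons" is the grip in N (left out, the last holds). Time passes only in rows, so rows that do not move let the fingers close. It gives the time, the measured TCP pose, the force, the opening and the grip force at its end, in the units of the state.
- sense(): the state, without advancing time (a new reading comes with each control period).
- read_camera(name): name is "side" or "top"; returns the picture (420x560x3 uint8, red, green, blue); there is no depth.
- get_calibration(name): a dict with "fx", "fy", "cx", "cy" (pixels), "distortion" ([k1, k2, p1, p2, k3] as OpenCV has them; the pictures are not rectified), "rvec" (rotation vector, rad) and "tvec" (3), from world to camera coordinates, as OpenCV has them. Camera axes: x right, y down, z forward; pixel columns grow to the right and rows downward; lengths in mm; the calibration is good to about 2 mm. A picture is of the moment at which its call begins. get_calibration takes no time and is no camera call.
- finish_job(): hands the job in; it is judged then, once.
The state is a dict: "time_s": time; "q": joint angles; "joint_vel": joint speeds; "tau": joint torques, N m; "eef_pos": TCP position; "ee_rot": TCP orientation; "force": force on the tool from outside, world axes, zero at the start; "torque": the same for the moment, N m; "width": opening from 0.0 (shut) to 1.0 (fully open); "gripper_force": force on a finger pad.
Only numpy, scipy, OpenCV 4.12 (cv2) and the standard library are available. Lean on these libraries where they do the work, as an engineer would, in place of code of your own. Each camera call takes 0.05 s, during which the arm holds its last target. There are 200 camera calls.

## Working session

There is one attempt and no reset: what is moved stays moved. The work goes in short steps, Python scripts to look and compute and a tool call to move; the robot and the scene stay as the last step left them, time stands still between calls to the robot, and variables do not carry over. Pictures are saved under pics/ and viewed, at most 10 in all, crops included, and the job is handed in when it is done.

Besides the shell and the picture viewer there is one more tool, called after "Call:" by a JSON object that holds its "name" and its "arguments", one argument or row to a line. play_rows: Moves the arm, as the interface text tells. Its arguments: {"type":"object","properties":{"targets":{"type":"array","items":{"type":"object","properties":{"travel":{"type":"array","items":{"type":"number"}},"yaw":{"type":"number"},"fingers":{"type":"number"}}}},"newtons":{"type":"number"}},"required":["targets"]}

```bash
mkdir -p pics
python3 - <<'E'
from rig import *
import cv2
for n in("top","side"):
    cv2.imwrite(f"pics/{n}0.png",read_camera(n)[:,:,::-1])
    c=get_calibration(n);print(n,c)
s=sense();print(s)
E
```

```text
top {'fx': 430.64460185006857, 'fy': 430.64460185006857, 'cx': 282.88859673044686, 'cy': 214.57121501845765, 'distortion': array([-0.12793143,  0.        ,  0.        ,  0.        ,  0.        ]), 'rvec': array([ 2.15464861, -2.12809932,  0.17210455]), 'tvec': array([ -35.1934283 ,  608.30211805, 1325.70667269])}
side {'fx': 493.66074824907224, 'fy': 493.66074824907224, 'cx': 286.2951312911769, 'cy': 204.71650718722518, 'distortion': array([-0.03057628,  0.        ,  0.        ,  0.        ,  0.        ]), 'rvec': array([ 0.91617499, -2.54356316,  1.02562131]), 'tvec': array([ 479.89775561,  331.44276035, 1021.69313547])}
{'time_s': 0.1, 'q': array([ 1.25010696,  0.38415184,  0.01635934,  1.3710455 , -0.00630678,
        1.38823227, -0.04653249]), 'joint_vel': array([ 1.04306637e-05, -3.63937131e-03,  3.22957412e-04, -2.60742662e-03,
        2.08251113e-03, -1.00193423e-03,  2.50660628e-05]), 'tau': array([ 4.73211825e-03, -6.29127574e+01,  8.48572031e-01, -3.72757924e+01,
        1.69924734e-02,  1.04700518e-02, -7.94123389e-05]), 'eef_pos': array([ 159.27518737, -603.90995589,  244.381743  ]), 'ee_rot': array([-3.11376596e+00, -4.03655460e-01,  3.82854173e-04]), 'force': array([-0.34696197, -1.14432706, -0.07856173]), 'torque': array([-0.02883393,  0.01516136,  0.05096308]), 'gripper_force': 0.0, 'width': 0.9985283200596723}
```

View pics/top0.png

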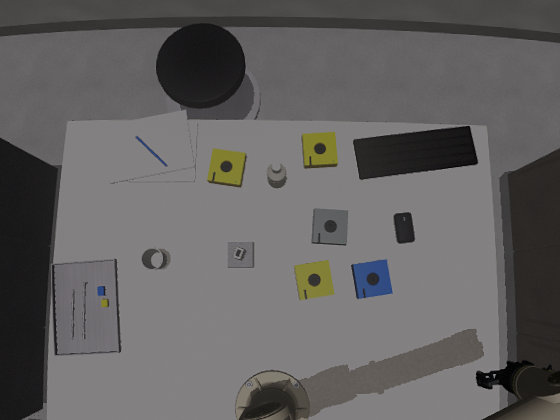

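View pics/side0.png

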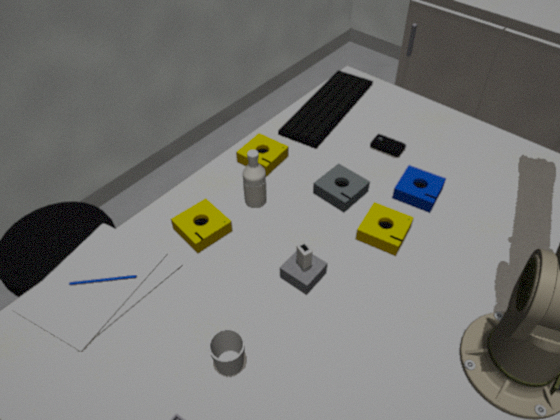

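The top view has five charger-like housings: grey at (330,226), yellow at (227,167), (320,149) and (314,280), and blue at (372,279). Only the grey one (side view (341,187)) fits the description, since blue and yellow are look-alikes. The battery stands in the grey rest block at top (240,254), side (304,262). I'll confirm both in one enlarged crop.

Run:
```python
import cv2,numpy as np
t=cv2.imread("pics/top0.png");s=cv2.imread("pics/side0.png")
def c(im,x,y,w=50,h=50): return cv2.resize(im[y:y+h,x:x+w],(400,300) if 0 else (int(w*6),int(h*6)),interpolation=cv2.INTER_CUBIC)
a=np.hstack([c(t,305,201),c(t,215,230)]);b=np.hstack([c(s,310,162,65),c(s,272,238,65)])
a=cv2.resize(np.hstack([a,np.zeros((300,180,3),np.uint8)]),None,fx=1,fy=1)
cv2.imwrite("pics/crop1.png",np.clip(np.vstack([a,b])*1.4,0,255).astype(np.uint8))
```

```text
(no output)
```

View pics/crop1.png

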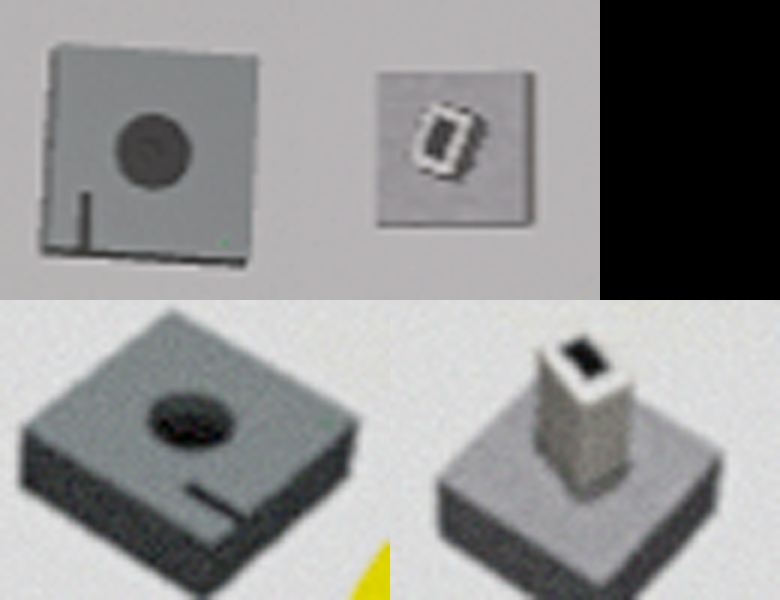

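```bash
cat > h.py <<'E'
from rig import *
import cv2,numpy as np
from scipy.optimize import least_squares
def proj(n,P):
    c=get_calibration(n);K=np.array([[c['fx'],0,c['cx']],[0,c['fy'],c['cy']],[0,0,1]])
    return cv2.projectPoints(np.array(P,float).reshape(-1,3),c['rvec'],c['tvec'],K,c['distortion'])[0].reshape(-1,2)
def rect(p,a,b,z):
    x,y,t=p;R=np.array([[np.cos(t),-np.sin(t)],[np.sin(t),np.cos(t)]])
    q=np.array([[-a,-b],[a,-b],[a,b],[-a,b]])/2@R.T+[x,y]
    return np.c_[q,np.full(4,z)]
def fit(obs,a,b,z,p0):
    # obs {cam: 4 pts}; match by nearest cyclic order
    best=None
    for t0 in p0[2]:
        def f(p):
            r=[]
            for n,o in obs.items():
                q=proj(n,rect(p,a,b,z));d=np.linalg.norm(q[:,None]-np.array(o)[None],axis=2)
                r.append((q-np.array(o)[d.argmin(1)]).ravel())
            return np.concatenate(r)
        s=least_squares(f,[p0[0],p0[1],t0],x_scale=[1,1,.01],diff_step=1e-5)
        if best is None or s.cost<best.cost: best=s
    return best.x.round(3),best.cost.round(2)
E
python3 - <<'E'
from h import *
def full(pts,x0,y0): return [((u+.5)/6-.5+x0,(v+.5)/6-.5+y0) for u,v in pts]
def seed(uv,z):
    return least_squares(lambda p:(proj("top",[[p[0],p[1],z]])[0]-uv),[500,0],x_scale=100,diff_step=1e-4).x
T=np.linspace(0,np.pi,13)
D={'charger':(110,110,40,[(57,46),(258,57),(248,260),(42,250)],[(172,12),(358,125),(205,245),(22,130)],(305,201),(310,162)),
'rest':(80,80,40,[(77,73),(228,73),(228,222),(77,222)],[(47,182),(182,98),(332,155),(210,285)],(215,230),(272,238)),
'batt':(34,24,105,[(138,103),(178,115),(155,180),(114,168)],[(150,52),(195,33),(242,80),(193,103)],(215,230),(272,238))}
for k,(a,b,z,t,s,ot,os) in D.items():
    t=full(t,*ot);s=full(s,*os);p=seed(np.mean(t,0),z)
    if k=='rest': s=None
    for o in ({'top':t},{'side':s},{'top':t,'side':s}):
        if None in o.values(): continue
        print(k,list(o),fit(o,a,b,z,(p[0],p[1],T)))
w=full([(153,151)],305,201)[0]; w2=full([(191,122)],310,162)[0]
for n,u in(("top",w),("side",w2)):
  print('well rim',n,least_squares(lambda p:(proj(n,[[p[0],p[1],40]])[0]-u),[650,0],x_scale=100,diff_step=1e-4).x)
print(cv2.Rodrigues(sense()['ee_rot'])[0].round(3))
E
```

```text
charger ['top'] (array([ 5.74724e+02, -1.78386e+02, -5.30000e-02]), np.float64(0.25))
charger ['side'] (array([ 5.76058e+02, -1.77755e+02, -7.30000e-02]), np.float64(0.71))
charger ['top', 'side'] (array([ 5.75501e+02, -1.77997e+02, -6.30000e-02]), np.float64(1.47))
rest ['top'] (array([4.81344e+02, 1.06721e+02, 2.00000e-02]), np.float64(0.11))
batt ['top'] (array([ 4.80062e+02,  1.03668e+02, -3.08000e-01]), np.float64(0.46))
batt ['side'] (array([480.959, 109.66 ,   2.823]), np.float64(3.61))
batt ['top', 'side'] (array([ 4.80959e+02,  1.07137e+02, -3.14000e-01]), np.float64(8.77))
well rim top [ 575.63009526 -179.20166838]
well rim side [ 576.67219288 -180.16451626]
[[ 0.967  0.255 -0.   ]
 [ 0.255 -0.967  0.002]
 [-0.    -0.002 -1.   ]]
```

The crop confirms it: the grey housing with its well is at top (330,226), and the white battery with the black mark sits in the rest block at top (239,253). Charger is at about (575.6, -178.5); battery at about (481, 107) with yaw -0.31. Moving above the battery.

Call:
{"name": "play_rows", "arguments": {
  "targets": [
    {"travel": [0.027,0.03,0],"yaw": -0.095,"fingers": 1},
    {"travel": [0.027,0.03,0],"yaw": -0.095,"fingers": 1},
    {"travel": [0.027,0.03,0],"yaw": -0.095,"fingers": 1},
    {"travel": [0.027,0.03,0],"yaw": -0.095,"fingers": 1},
    {"travel": [0.027,0.03,0],"yaw": -0.095,"fingers": 1},
    {"travel": [0.027,0.03,0],"yaw": -0.095,"fingers": 1},
    {"travel": [0.027,0.03,0],"yaw": 0,"fingers": 1},
    {"travel": [0.027,0.03,0],"yaw": 0,"fingers": 1},
    {"travel": [0.025,0.034,0],"yaw": 0,"fingers": 1},
    {"travel": [0.017,0.038,0],"yaw": 0,"fingers": 1},
    {"travel": [0.017,0.038,0],"yaw": 0,"fingers": 1},
    {"travel": [0.017,0.038,0],"yaw": 0,"fingers": 1}
  ]
}}

```text
time_s: 1.3
eef_pos: [451.6, -214.6, 245.0]
ee_rot: [-3.103, 0.488, 0.001]
force: [0.9, -0.2, -0.4]
width: 0.999
gripper_force: 0.0
```

Call:
{"name": "play_rows", "arguments": {
  "targets": [
    {"travel": [0.017,0.038,0],"yaw": 0,"fingers": 1},
    {"travel": [0.017,0.038,0],"yaw": 0,"fingers": 1},
    {"travel": [0.015,0.038,0],"yaw": 0,"fingers": 1},
    {"travel": [-0.004,0.041,0],"yaw": 0,"fingers": 1},
    {"travel": [-0.004,0.041,0],"yaw": 0,"fingers": 1},
    {"travel": [-0.004,0.041,0],"yaw": 0,"fingers": 1},
    {"travel": [-0.004,0.041,0],"yaw": 0,"fingers": 1},
    {"travel": [-0.003,0.041,0],"yaw": 0,"fingers": 1},
    {"travel": [0,0,0],"yaw": 0,"fingers": 1},
    {"travel": [0,0,0],"yaw": 0,"fingers": 1}
  ]
}}

```text
time_s: 2.3
eef_pos: [481.0, 103.6, 245.0]
ee_rot: [3.104, -0.484, -0.001]
force: [-0.3, -1.0, -0.0]
width: 0.997
gripper_force: 0.0
```

Call:
{"name": "play_rows", "arguments": {
  "targets": [
    {"travel": [0,0.0035,-0.03],"fingers": 1},
    {"travel": [0,0,-0.035],"fingers": 1},
    {"travel": [0,0,-0.035],"fingers": 1},
    {"travel": [0,0,0],"fingers": 1},
    {"travel": [0,0,0],"fingers": 1}
  ]
}}

```text
validation failed for argument at $.ta...
```

Run:
```python
from h import *
im=read_camera("side")[:,:,::-1]; s=sense(); print(s['eef_pos'],s['force'])
print(proj("side",[s['eef_pos'],[481,107,105],[481,107,40]]).round(1))
b=cv2.resize(im[150:300,230:380],(600,600),interpolation=cv2.INTER_CUBIC)
cv2.imwrite("pics/s2.png",b)
```

```text
[481.28500202 102.12148104 244.95541141] [ 0.13492048 -0.6720269  -0.48163438]
[[308.3 203. ]
 [304.8 247.9]
 [303.9 265.5]]
```

View pics/s2.png

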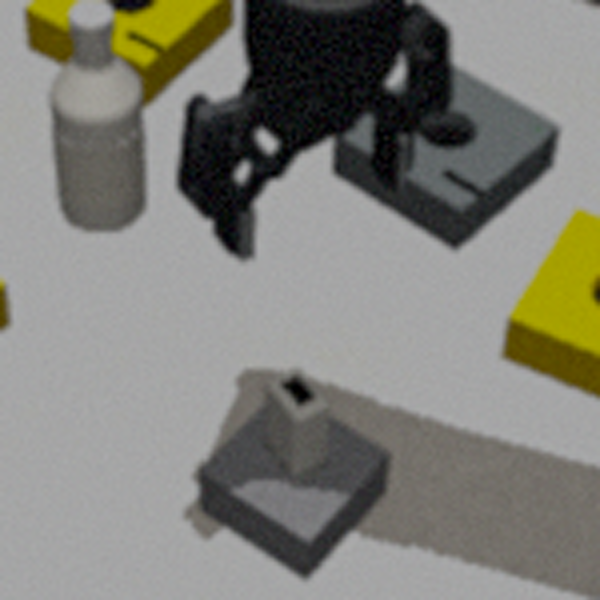

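The side crop shows the open fingers straddling a point above the battery, whose top is at crop (298,388), so the alignment is good. The descent call was refused because the rows had no yaw. Redoing it down to z = 75.

Call:
{"name": "play_rows", "arguments": {
  "targets": [
    {"travel": [0,0.0043,-0.03],"yaw": 0,"fingers": 1},
    {"travel": [0,0,-0.035],"yaw": 0,"fingers": 1},
    {"travel": [0,0,-0.035],"yaw": 0,"fingers": 1},
    {"travel": [0,0,-0.03],"yaw": 0,"fingers": 1},
    {"travel": [0,0,-0.02],"yaw": 0,"fingers": 1},
    {"travel": [0,0,-0.015],"yaw": 0,"fingers": 1},
    {"travel": [0,0,-0.005],"yaw": 0,"fingers": 1},
    {"travel": [0,0,0],"yaw": 0,"fingers": 1},
    {"travel": [0,0,0],"yaw": 0,"fingers": 1}
  ],
  "newtons": 40
}}

```text
time_s: 3.25
eef_pos: [482.0, 106.4, 76.0]
ee_rot: [-3.103, 0.49, -0.002]
force: [-0.2, -0.0, 1.1]
width: 1.0
gripper_force: 0.0
```

Call:
{"name": "play_rows", "arguments": {
  "targets": [
    {"travel": [0,0,0],"yaw": 0,"fingers": 0.5},
    {"travel": [0,0,0],"yaw": 0,"fingers": 0.35},
    {"travel": [0,0,0],"yaw": 0,"fingers": 0.2},
    {"travel": [0,0,0],"yaw": 0,"fingers": 0.1},
    {"travel": [0,0,0],"yaw": 0,"fingers": 0},
    {"travel": [0,0,0],"yaw": 0,"fingers": 0},
    {"travel": [0,0,0],"yaw": 0,"fingers": 0},
    {"travel": [0,0,0],"yaw": 0,"fingers": 0},
    {"travel": [0,0,0],"yaw": 0,"fingers": 0},
    {"travel": [0,0,0],"yaw": 0,"fingers": 0}
  ],
  "newtons": 40
}}

```text
time_s: 4.25
eef_pos: [481.5, 107.1, 75.6]
ee_rot: [-3.103, 0.488, -0.001]
force: [-1.0, -0.5, 4.6]
width: 0.279
gripper_force: 42.1
```

Call:
{"name": "play_rows", "arguments": {
  "targets": [
    {"travel": [0,0,0.005],"yaw": 0,"fingers": 0},
    {"travel": [0,0,0.015],"yaw": 0,"fingers": 0},
    {"travel": [0,0,0.025],"yaw": 0,"fingers": 0},
    {"travel": [0,0,0.025],"yaw": 0,"fingers": 0},
    {"travel": [0,0,0.02],"yaw": 0,"fingers": 0},
    {"travel": [0,0,0.01],"yaw": 0,"fingers": 0},
    {"travel": [0,0,0],"yaw": 0,"fingers": 0},
    {"travel": [0,0,0],"yaw": 0,"fingers": 0}
  ]
}}

```text
time_s: 5.05
eef_pos: [480.9, 106.7, 174.3]
ee_rot: [3.103, -0.489, -0.002]
force: [-0.1, 0.4, -1.7]
width: 0.274
gripper_force: 41.3
```

Run:
```python
from h import *
im=read_camera("side")[:,:,::-1]; s=sense(); print(s['eef_pos'],s['force'],s['gripper_force'],s['width'])
p=s['eef_pos'];print((proj("side",[p,p-[0,0,71.5],p-[0,0,35.5],p+[0,0,29]])-[260,170]).round(1)*6)
b=cv2.resize(im[170:270,260:360],(600,600),interpolation=cv2.INTER_CUBIC)
cv2.imwrite("pics/s3.png",np.clip(b*1.5,0,255).astype('uint8'))
```

```text
[480.68709968 106.68863549 173.98339585] [-0.29471507 -1.01093662 -1.80961183] 41.30923926830292 0.27705476496972975
[[276.  345. ]
 [269.4 471.6]
 [273.  409.8]
 [278.4 289.8]]
```

View pics/s3.png

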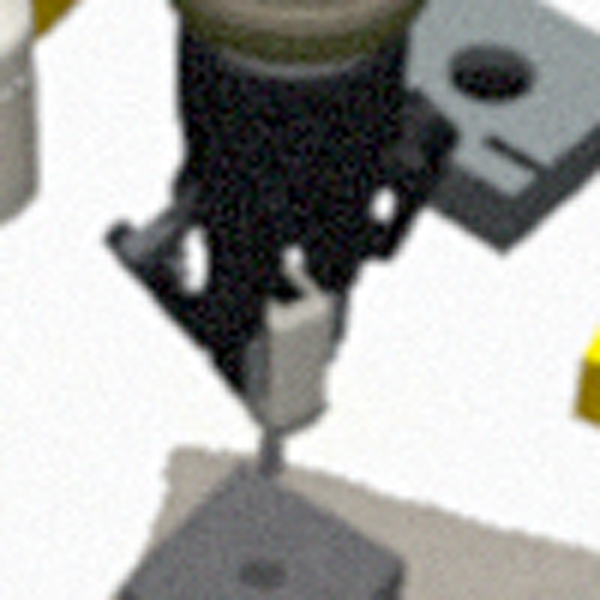

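The crop shows the battery hanging upright in the fingers, pin tip at (270,472), where I predicted it. Carrying it to the charger.

Call:
{"name": "play_rows", "arguments": {
  "targets": [
    {"travel": [0.006,-0.018,0],"yaw": 0,"fingers": 0},
    {"travel": [0.0118,-0.0355,0],"yaw": 0,"fingers": 0},
    {"travel": [0.0118,-0.0355,0],"yaw": 0,"fingers": 0},
    {"travel": [0.0118,-0.0355,0],"yaw": 0,"fingers": 0},
    {"travel": [0.0118,-0.0355,0],"yaw": 0,"fingers": 0},
    {"travel": [0.0118,-0.0355,0],"yaw": 0,"fingers": 0},
    {"travel": [0.0118,-0.0355,0],"yaw": 0,"fingers": 0},
    {"travel": [0.0118,-0.0355,0],"yaw": 0,"fingers": 0},
    {"travel": [0.0056,-0.0195,0],"yaw": 0,"fingers": 0},
    {"travel": [0,0,-0.02],"yaw": 0,"fingers": 0},
    {"travel": [0,0,-0.02],"yaw": 0,"fingers": 0},
    {"travel": [0,0,-0.01],"yaw": 0,"fingers": 0}
  ]
}}

```text
time_s: 6.3
eef_pos: [573.8, -178.7, 121.7]
ee_rot: [-3.102, 0.488, 0.008]
force: [-1.3, 0.5, -2.0]
width: 0.276
gripper_force: 41.3
```

Call:
{"name": "play_rows", "arguments": {
  "targets": [
    {"travel": [0,0,-0.003],"yaw": 0,"fingers": 0},
    {"travel": [0,0,0],"yaw": 0,"fingers": 0},
    {"travel": [0,0,0],"yaw": 0,"fingers": 0}
  ]
}}

```text
time_s: 6.6
eef_pos: [576.1, -178.9, 123.1]
ee_rot: [3.103, -0.488, 0.002]
force: [-0.0, -0.9, -2.5]
width: 0.273
gripper_force: 41.3
```

Run:
```python
from h import *
im=read_camera("side")[:,:,::-1]; s=sense(); print(s['eef_pos'],s['force'],s['gripper_force'],s['width'])
p=s['eef_pos'];print(((proj("side",[p-[0,0,71.5],[575.6,-179,40]])-[310,130])*6).round(1))
b=cv2.resize(im[130:230,310:410],(600,600),interpolation=cv2.INTER_CUBIC)
cv2.imwrite("pics/s4.png",np.clip(b*1.5,0,255).astype('uint8'))
```

```text
[ 576.21332813 -178.99300335  123.32654052] [ 0.19987756  0.53232099 -1.29114344] 41.289140582084656 0.279821188610554
[[190.  294.3]
 [189.  313.9]]
```

View pics/s4.png

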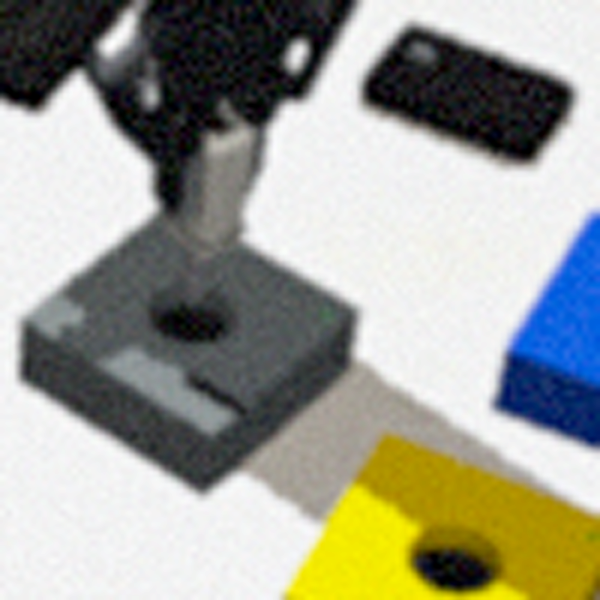

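The pin shows at about crop (203,280) and the well at (191,318), so the pin looks slightly to the right of the well. One tighter look to measure the offset.

Run:
```python
from h import *
im=np.mean([read_camera("side")[:,:,::-1].astype(float) for _ in range(6)],axis=0); s=sense(); p=s['eef_pos']; print(p)
b=cv2.resize(im[158:196,325:363],(608,608)[:2],interpolation=cv2.INTER_CUBIC)[:600]
cv2.imwrite("pics/s5.png",np.clip(b*2,0,255).astype('uint8'))
t=p-[0,0,71.5]
q=proj("side",[t,t+[0,0,36],[575.6,-179,40],t+[5,0,0],t+[0,5,0]]);print(((q-[325,158]+.5)*16).round(0))
```

```text
[ 575.7320744  -179.05392988  122.64917659]
[[277. 349.]
 [295. 190.]
 [272. 397.]
 [253. 336.]
 [260. 364.]]
```

View pics/s5.png

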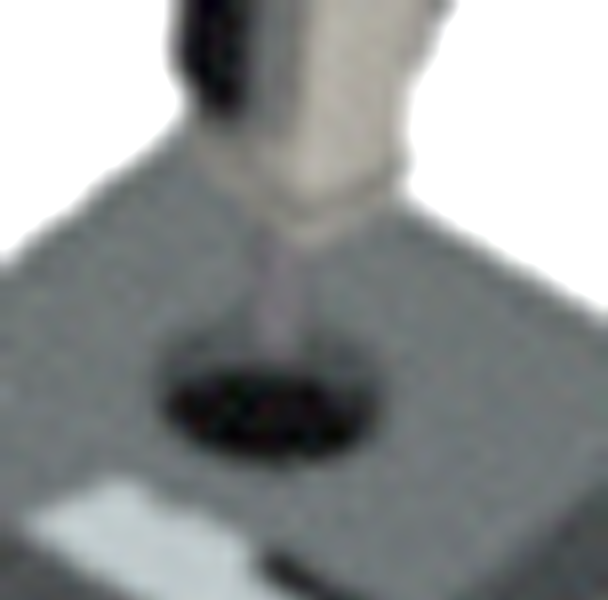

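The pin tip is at (278,355) and the well centre at (271,392), both within about 1 mm of prediction. I'll start the search 3 mm off in +x and lower the pin.

Call:
{"name": "play_rows", "arguments": {
  "targets": [
    {"travel": [0.003,0,-0.004],"yaw": 0,"fingers": 0},
    {"travel": [0,0,-0.005],"yaw": 0,"fingers": 0},
    {"travel": [0,0,-0.005],"yaw": 0,"fingers": 0},
    {"travel": [0,0,-0.004],"yaw": 0,"fingers": 0},
    {"travel": [0,0,-0.003],"yaw": 0,"fingers": 0},
    {"travel": [0,0,-0.002],"yaw": 0,"fingers": 0},
    {"travel": [0,0,-0.001],"yaw": 0,"fingers": 0},
    {"travel": [0,0,0],"yaw": 0,"fingers": 0}
  ]
}}

```text
time_s: 7.75
eef_pos: [578.5, -179.0, 98.2]
ee_rot: [-3.103, 0.488, 0.0]
force: [-0.2, 0.1, -1.4]
width: 0.279
gripper_force: 41.3
```

Call:
{"name": "play_rows", "arguments": {
  "targets": [
    {"travel": [0,0,-0.001],"yaw": 0,"fingers": 0},
    {"travel": [0,0,-0.001],"yaw": 0,"fingers": 0},
    {"travel": [0,0,-0.001],"yaw": 0,"fingers": 0},
    {"travel": [0,0,0],"yaw": 0,"fingers": 0}
  ]
}}

```text
time_s: 8.15
eef_pos: [578.5, -179.0, 95.2]
ee_rot: [-3.103, 0.488, 0.0]
force: [0.5, 0.2, -1.4]
width: 0.274
gripper_force: 41.3
```

Call:
{"name": "play_rows", "arguments": {
  "targets": [
    {"travel": [0,0,-0.001],"yaw": 0,"fingers": 0},
    {"travel": [0,0,0],"yaw": 0,"fingers": 0}
  ]
}}

```text
time_s: 8.35
eef_pos: [578.6, -179.0, 94.2]
ee_rot: [-3.103, 0.488, -0.0]
force: [-0.2, -0.6, -1.9]
width: 0.274
gripper_force: 41.3
```

Call:
{"name": "play_rows", "arguments": {
  "targets": [
    {"travel": [0,0,-0.001],"yaw": 0,"fingers": 0},
    {"travel": [0,0,0],"yaw": 0,"fingers": 0}
  ]
}}

```text
time_s: 8.55
eef_pos: [578.7, -179.0, 93.3]
ee_rot: [-3.103, 0.488, -0.001]
force: [1.9, -0.4, -1.4]
width: 0.274
gripper_force: 41.3
```

Call:
{"name": "play_rows", "arguments": {
  "targets": [
    {"travel": [0,0,-0.001],"yaw": 0,"fingers": 0},
    {"travel": [0,0,0],"yaw": 0,"fingers": 0}
  ]
}}

```text
time_s: 8.75
eef_pos: [578.7, -179.0, 92.3]
ee_rot: [-3.103, 0.488, -0.001]
force: [1.0, -0.1, -1.8]
width: 0.274
gripper_force: 41.3
```

Call:
{"name": "play_rows", "arguments": {
  "targets": [
    {"travel": [0,0,-0.001],"yaw": 0,"fingers": 0},
    {"travel": [0,0,0],"yaw": 0,"fingers": 0}
  ]
}}

```text
time_s: 8.95
eef_pos: [578.8, -179.0, 91.3]
ee_rot: [-3.103, 0.488, -0.001]
force: [1.0, 0.4, -1.7]
width: 0.272
gripper_force: 41.4
```

Call:
{"name": "play_rows", "arguments": {
  "targets": [
    {"travel": [0,0,-0.001],"yaw": 0,"fingers": 0},
    {"travel": [0,0,0],"yaw": 0,"fingers": 0},
    {"travel": [0,0,0],"yaw": 0,"fingers": 0}
  ]
}}

```text
time_s: 9.25
eef_pos: [578.7, -179.1, 90.3]
ee_rot: [-3.103, 0.488, -0.001]
force: [2.6, -0.2, -1.8]
width: 0.275
gripper_force: 41.3
```

Run:
```python
from h import *
S=[]
for _ in range(6): im=read_camera("side"); S.append(sense())
for k in('eef_pos','force','torque'):print(k,np.mean([s[k] for s in S],0).round(2))
```

```text
eef_pos [ 578.68 -179.03   90.29]
force [ 2.08 -0.46 -1.88]
torque [-0.12 -0.57 -0.01]
```

No z-load 5 mm below the expected contact height, with +2 N sideways: the pin has entered the socket and is touching its -x side. I'll ease +x and keep going down gently.

Call:
{"name": "play_rows", "arguments": {
  "targets": [
    {"travel": [0.0005,0,0],"yaw": 0,"fingers": 0},
    {"travel": [0,0,-0.001],"yaw": 0,"fingers": 0},
    {"travel": [0,0,-0.001],"yaw": 0,"fingers": 0},
    {"travel": [0,0,0],"yaw": 0,"fingers": 0}
  ]
}}

```text
time_s: 9.95
eef_pos: [578.9, -179.0, 88.0]
ee_rot: [-3.103, 0.488, 0.001]
force: [0.9, -0.6, -1.5]
width: 0.275
gripper_force: 41.3
```

```bash
cat > f.py <<'E'
from h import *
S=[]
for _ in range(4): im=read_camera("side"); S.append(sense())
for k in('eef_pos','force','torque'):print(k,np.mean([s[k] for s in S],0).round(2))
E
python3 f.py
```

```text
eef_pos [ 578.92 -178.99   88.08]
force [ 0.76 -0.56 -2.31]
torque [-0.08 -0.26  0.04]
```

Call:
{"name": "play_rows", "arguments": {
  "targets": [
    {"travel": [0.0003,0,-0.001],"yaw": 0,"fingers": 0},
    {"travel": [0,0,-0.001],"yaw": 0,"fingers": 0},
    {"travel": [0,0,-0.001],"yaw": 0,"fingers": 0},
    {"travel": [0,0,0],"yaw": 0,"fingers": 0}
  ]
}}

```text
time_s: 10.55
eef_pos: [579.1, -179.0, 85.0]
ee_rot: [-3.103, 0.488, 0.001]
force: [-0.9, -0.1, -2.3]
width: 0.277
gripper_force: 41.3
```

Call:
{"name": "play_rows", "arguments": {
  "targets": [
    {"travel": [0,0,-0.001],"yaw": 0,"fingers": 0},
    {"travel": [0,0,-0.001],"yaw": 0,"fingers": 0},
    {"travel": [0,0,0],"yaw": 0,"fingers": 0}
  ]
}}

```text
time_s: 10.85
eef_pos: [579.3, -179.0, 83.1]
ee_rot: [-3.103, 0.488, 0.0]
force: [0.2, 0.1, -1.2]
width: 0.276
gripper_force: 41.3
```

Call:
{"name": "play_rows", "arguments": {
  "targets": [
    {"travel": [0,0,-0.001],"yaw": 0,"fingers": 0},
    {"travel": [0,0,0],"yaw": 0,"fingers": 0},
    {"travel": [0,0,0],"yaw": 0,"fingers": 0}
  ]
}}

```text
time_s: 11.15
eef_pos: [579.4, -179.0, 82.3]
ee_rot: [-3.103, 0.488, -0.0]
force: [0.6, -0.8, -1.8]
width: 0.277
gripper_force: 41.3
```

```bash
python3 f.py
```

```text
eef_pos [ 579.42 -179.02   82.32]
force [-0.01 -0.12 -1.49]
torque [ 0.   -0.02  0.  ]
```

Call:
{"name": "play_rows", "arguments": {
  "targets": [
    {"travel": [0,0,-0.001],"yaw": 0,"fingers": 0},
    {"travel": [0,0,0],"yaw": 0,"fingers": 0},
    {"travel": [0,0,0],"yaw": 0,"fingers": 0}
  ]
}}

```text
time_s: 11.65
eef_pos: [579.6, -179.0, 81.6]
ee_rot: [-3.103, 0.488, -0.001]
force: [-0.6, 0.4, 0.8]
width: 0.275
gripper_force: 41.5
```

Call:
{"name": "play_rows", "arguments": {
  "targets": [
    {"travel": [0,0,-0.001],"yaw": 0,"fingers": 0},
    {"travel": [0,0,0],"yaw": 0,"fingers": 0},
    {"travel": [0,0,0],"yaw": 0,"fingers": 0}
  ]
}}

```text
time_s: 11.95
eef_pos: [579.5, -179.1, 80.5]
ee_rot: [3.103, -0.488, 0.001]
force: [-0.1, 0.9, 2.5]
width: 0.278
gripper_force: 41.6
```

Call:
{"name": "play_rows", "arguments": {
  "targets": [
    {"travel": [0,0,-0.0005],"yaw": 0,"fingers": 0},
    {"travel": [0,0,0],"yaw": 0,"fingers": 0},
    {"travel": [0,0,0],"yaw": 0,"fingers": 0}
  ]
}}

```text
time_s: 12.25
eef_pos: [579.5, -179.0, 79.9]
ee_rot: [-3.103, 0.488, -0.001]
force: [-0.0, 0.6, 2.4]
width: 0.273
gripper_force: 41.7
```

The load builds at 81.5, as predicted for full depth, so the pin is home. Unload slightly, open and retreat.

Call:
{"name": "play_rows", "arguments": {
  "targets": [
    {"travel": [0,0,0.001],"yaw": 0,"fingers": 0},
    {"travel": [0,0,0],"yaw": 0,"fingers": 0},
    {"travel": [0,0,0],"yaw": 0,"fingers": 0.35},
    {"travel": [0,0,0],"yaw": 0,"fingers": 0.5},
    {"travel": [0,0,0],"yaw": 0,"fingers": 0.8},
    {"travel": [0,0,0],"yaw": 0,"fingers": 1},
    {"travel": [0,0,0],"yaw": 0,"fingers": 1},
    {"travel": [0,0,0],"yaw": 0,"fingers": 1},
    {"travel": [0,0,0],"yaw": 0,"fingers": 1}
  ]
}}

```text
time_s: 13.15
eef_pos: [579.4, -179.0, 80.8]
ee_rot: [-3.103, 0.488, -0.0]
force: [-0.0, -0.3, 0.4]
width: 1.003
gripper_force: 0.0
```

Call:
{"name": "play_rows", "arguments": {
  "targets": [
    {"travel": [0,0,0.01],"yaw": 0,"fingers": 1},
    {"travel": [0,0,0.02],"yaw": 0,"fingers": 1},
    {"travel": [0,0,0.03],"yaw": 0,"fingers": 1},
    {"travel": [0,0,0.03],"yaw": 0,"fingers": 1},
    {"travel": [0,0,0.03],"yaw": 0,"fingers": 1},
    {"travel": [0,0,0.03],"yaw": 0,"fingers": 1},
    {"travel": [0,0,0],"yaw": 0,"fingers": 1},
    {"travel": [0,0,0],"yaw": 0,"fingers": 1},
    {"travel": [0,0,0],"yaw": 0,"fingers": 1}
  ]
}}

```text
time_s: 14.05
eef_pos: [578.9, -179.0, 230.2]
ee_rot: [-3.103, 0.488, 0.002]
force: [-0.1, -0.6, -0.7]
width: 1.0
gripper_force: 0.0
```

Run:
```python
from h import *
im=np.mean([read_camera("side")[:,:,::-1].astype(float) for _ in range(4)],axis=0); s=sense();print(s['time_s'],s['eef_pos'],s['width'])
b=cv2.resize(im[140:220,300:380],(600,600),interpolation=cv2.INTER_CUBIC)
cv2.imwrite("pics/s6.png",np.clip(b*1.8,0,255).astype('uint8'))
p=np.array([579.4,-179,0]);print(((proj("side",[p+[0,0,46],p+[0,0,111]])-[300,140]+.5)*7.5).round(0))
```

```text
14.25 [ 578.94696137 -178.94940296  229.81487914] 0.9975226645220502
[[308. 304.]
 [323. 169.]]
```

View pics/s6.png

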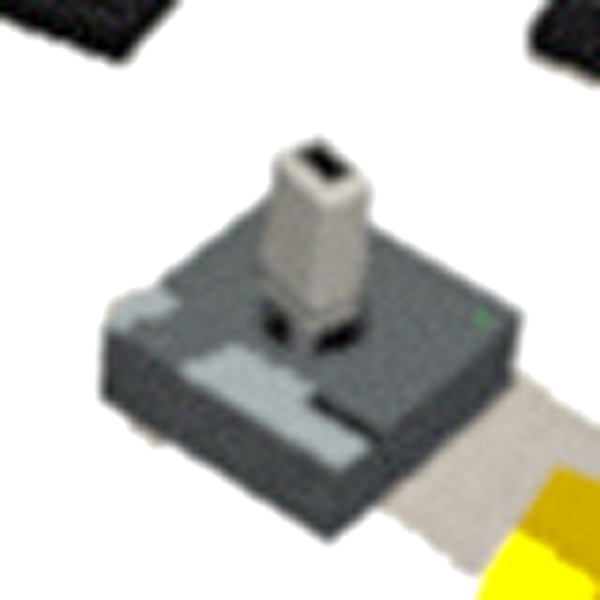

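The battery stands upright in the charger, top at (321,165) against a predicted (323,169), so it is home. The gripper is clear. Handing in.

```bash
python3 -c "
from rig import *
print(finish_job())"
```

```text
the job is handed in; nothing more can be done
None
```

The battery stands released and upright in the grey charger, its pin pushed fully home, and the job was handed in at about 14 s with no verdict returned; the pin dropped into the socket at the first search point, 3 mm off the well's centre, so no spiral sweep was needed.

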